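# Index the sprocket to 5 and lock it with the taper pin

### The job

The sprocket on the indexing fixture has to be set to station 5 for marking out: turn the red knob until the 5 stands in the middle of the yellow-framed window. Then take the blue-handled taper pin out of its wooden block and push it down through the red-ringed hole in the cover plate, so that it draws the drum's hole into line and its collar comes down flat on the plate; let go and leave it there. Do not disturb the jar, the wrench or the screwdriver.

Things in the scene. Friction and masses are not known exactly. Their poses are not given: they have to be found in the camera images.
- fixture: Indexing fixture, bolted down. Round dark base 220 mm across, 10 mm thick; steel sprocket (190 mm across, 16 to 20 mm up); above it a square aluminium cover plate 164 x 164 x 5 mm, top 55 mm above the bench, on four corner posts. Origin: on the bench under the knob's axis; z up; +x points from knob to window. A blue guide with brass bush, 37 mm high, stands at the rim on the -y side.
- drum (a joint): Angle (rad) of the black drum under the cover, one piece with knob and sprocket; grows anticlockwise seen from above. White numerals 1 to 8 on its top, 20 mm tall, every 45 degrees, tops outward; n is in mid-window at (n-1)*pi/4: 5 at 3.142. Starts between 0.5 and 2.3; stops at -0.25 and 5.75. Friction about 0.05 N m, no spring or clicks: stays where left until the pin moves it.
- knob_grip (a point): On the knob's axis at the height to grip, 78 mm above the bench. The knob is a round red ribbed one, 40 mm diameter, from 58 to 92 mm above the bench (its thin neck runs down to the cover plate at 55 mm); turn it by gripping across its diameter from above, in any direction.
- window (a point): Middle of the yellow-framed window (32 mm radially x 30 mm) in the cover, on the cover's top face, 55 mm from the knob's axis along the fixture's +x.
- pin_hole (a point): Centre of the red-ringed round hole (16 mm) in the cover, on its top face 55 mm above the bench; 55 mm from the knob's axis, 112.5 degrees anticlockwise from the window. Below it, the drum (top 6.5 mm below the cover's top) has eight holes 16 mm wide, 16 mm deep, between its numerals; with a number in mid-window one stands exactly under this hole. 35 mm free depth.
- pin: Loose taper pin, 0.08 to 0.17 kg, 80 mm long, upright. Origin: centre of its lower tip; z up. Steel shank 4 mm diameter at the tip, widening to 14.4 mm at 20 mm, straight up to 32 mm; dark collar 29 mm diameter from 32 to 36 mm; round blue handle 18 mm diameter from 36 to 80 mm. Taper draws in offsets of about 3 mm (0.06 rad of drum); hold it upright while it draws in; push with up to 20 N.
- pin_collar (a point): Centre of the underside of the pin's collar, 32 mm above its tip. It lies on the block's top at the start, and on the cover plate's top when the pin is fully home.
- block: Wooden block 60 x 60 x 40 mm, fixed to the bench, with an 18 mm hole down its middle in which the pin stands at the start, its collar on the block's top (pin handle from 44 to 88 mm above the bench). It is on the left or on the right of the fixture. Origin: centre of the underside.
- jar: Loose closed jar, 64 mm diameter, 85 mm high, on the other side of the fixture from the block. Origin: centre of the underside. To be left alone.
- wrench: Loose steel wrench lying on the bench beyond the fixture. To be left alone.
- screwdriver: Loose screwdriver lying on the bench beyond the fixture. To be left alone.
There are look-alikes about, which are no part of the job. Of the things like the pin, leave any that is green or orange; of the rest the larger one is meant.

How it is judged (in metres and radians):
On the way:
1. the 5 stands in the middle of the window (drum within 0.10 rad of 3.142) while the pin is not yet in the hole (value of joint drum between 3.0416 and 3.2416 rad and (horizontal distance between pin_collar and pin_hole above 0.02 m or z of pin_collar in the frame of pin_hole above 0.012 m)), for 0.2 s.
At the end, for the whole second after the job is handed in: The drum is within 0.05 rad of number 5 (3.142), and the pin is fully home in the cover's hole: its collar within 3 mm of the plate's top, within 4 mm of the hole's centre, upright within 0.1 rad, released and at rest (value of joint drum between 3.0916 and 3.1916 rad and horizontal distance between pin_collar and pin_hole below 0.004 m and z of pin_collar in the frame of pin_hole between -0.003 and 0.003 m and angle between pin's own z axis and vertical below 0.1 rad and linear speed of pin below 0.01 m/s); the robot touches nothing.
It fails at once if the jar is moved by more than 25 mm (distance of jar from where it was at the start of the episode above 0.025 m).
It fails at once if the wrench is moved by more than 25 mm (distance of wrench from where it was at the start of the episode above 0.025 m).
It fails at once if the screwdriver is moved by more than 25 mm (distance of screwdriver from where it was at the start of the episode above 0.025 m).
It also fails if it takes over 64 s, if anything falls off the work surface, if the arm or the gripper's body presses on something with over 40 N, if the wrist force passes 120 N, or if a joint passes its speed limit or range.

### The arm

A 6-joint arm with a two-finger parallel gripper is mounted at the origin on the work surface. World frame = base frame: x ahead of the robot, y to its left, z up, the work surface at z = 0. Lengths are in mm, angles in rad, forces in N, time in s.
With the tool pointing down it reaches from about 300 to 775 mm from the base axis. Payload 14.6 kg.
Tool frame: the origin (TCP) lies on the centre line of the jaws, within the pads' length; the fingertips stand 8 mm ahead of it and the grasp point (between the pads) lies 11 mm behind it; z points along the fingers, y is the line along which they close (so a half turn about z gives the same grasp; the last joint's range is limited). The gripper opens to 94 mm and grips with 3 to 60 N. Pads are 16 mm wide; open, the fingers measure 119 mm over their backs; the gripper's body (75 mm by 177 mm) begins 78 mm behind the grasp point.
Start: joints at [-1.244, 0.3, 1.521, -0, 1.321, -0.067], TCP at [211.027, -507.894, 213.446] pointing down, gripper open.
Joint ranges: [-3.03, 3.03], [-0.79, 2.21], [0.23, 2.52], [-1.04, 4.18], [0, 3.07], [-2.55, 2.55]. Speed limits (rad/s): [2.22, 2.22, 2.57, 3.14, 3.14, 3.14].

### API

Orientations are given as [roll, pitch, yaw] about the fixed x, y, z axes, in that order (R = Rz(yaw) Ry(pitch) Rx(roll)).
In Python, from cell import manip gives the robot as it stands.
- The arm moves only by the tool jog_arm, never from a script. Its argument "rows" is one flat list of numbers, 7 for each row, row after row: the shift along the world's x, y, z in cm, then the turn, a rotation vector about the world's x, y, z in rad, then the closure, from 0 (fully open) to 1 (shut). In form: [dx, dy, dz, rx, ry, rz, fingers, dx, dy, dz, rx, ry, rz, fingers, ...]. A call has 1 to 20 rows; each row shifts and turns the commanded pose from where the row before left it; what a row does not reach is not made up. A row lasts 1/12 s, in which the tool goes at most 41.7 mm and 7.16 degrees, less where a joint would pass 70% of its speed; a pose out of reach is approached as far as the arm can. A call with a gripper value outside its range is refused whole. The fingers move at their own pace and stop on an object; "newtons" is the grip in N (left out, the last holds). Time passes only in rows, so rows that do not move let the fingers close. It gives the time, the measured TCP pose, the force, the opening and the grip force at its end, in the units of the state.
- manip.read_state(): the state, without advancing time (a new reading comes with each control period).
- manip.camera(name): name is "scene" or "top" or "wrist"; returns (picture, depth): 384x512x3 uint8, blue, green, red; 384x512 float32, mm along the optical axis (not along the pixel's ray), 0 where there is no reading.
- manip.camera_model(name): a dict with "K" (3x3 intrinsics, pixels), "R" (3x3) and "t" (3): a world point X has camera coordinates R X + t. Camera axes: x right, y down, z forward; pixel columns grow to the right and rows downward; lengths in mm; the calibration is good to about 2 mm. A picture is of the moment at which its call begins: read the wrist's pose just before it. camera_model takes no time and is no camera call; for the wrist camera it gives the pose at the moment of the call.
- manip.sign_off(): hands the job in; it is judged then, once.
The state is a dict: "clock": time; "joints": joint angles; "qd": joint speeds; "effort": joint torques, N m; "eef_pos": TCP position; "eef_rot": TCP orientation; "wrist_force": force on the tool from outside, world axes, zero at the start; "moment": the same for the moment, N m; "finger_gap": finger opening in mm; "finger_force": force on a finger pad.
Only numpy, scipy, OpenCV 4.12 (cv2) and the standard library are available. Lean on these libraries where they do the work, as an engineer would, in place of code of your own. Each camera call takes 0.05 s, during which the arm holds its last target. There are 200 camera calls.

## Working session

There is one attempt and no reset: what is moved stays moved. The work goes in short steps, Python scripts to look and compute and a tool call to move; the robot and the scene stay as the last step left them, time stands still between calls to the robot, and variables do not carry over. Pictures are saved under pics/ and viewed, at most 10 in all, crops included, and the job is handed in when it is done.

Besides the shell and the picture viewer there is one more tool, called in YAML: its name, and indented under it one key for each argument. jog_arm: Moves the arm, as the interface text tells. Its arguments: {"type":"object","properties":{"rows":{"type":"array"},"newtons":{"type":"number"}},"required":["rows"]}

```bash
mkdir -p pics; ls; cat > h.py <<'E'
import numpy as np, cv2
from cell import manip
def ray(m,u,v,z):
    K,R,t=[np.array(m[k],float) for k in("K","R","t")]
    c=-R.T@t; d=R.T@np.linalg.inv(K)@np.array([u,v,1.]); return c+d*(z-c[2])/d[2]
def proj(m,X):
    K,R,t=[np.array(m[k],float) for k in("K","R","t")]
    p=K@(R@np.array(X,float)+t); return p[:2]/p[2]
def mask(im,lo,hi): return cv2.inRange(cv2.cvtColor(im,cv2.COLOR_BGR2HSV),lo,hi)
def blobs(mk,amin=30):
    n,l,s,c=cv2.connectedComponentsWithStats(mk)
    return [(c[i].round(1).tolist(),s[i].tolist()) for i in range(1,n) if s[i,4]>=amin]
E
python3 - <<'E'
from h import *
for n in("top","scene"):
    im,d=manip.camera(n); np.save(n+".npy",d); cv2.imwrite(f"pics/{n}0.png",im)
    m=manip.camera_model(n); print(n,np.round(m["K"],1).tolist(),np.round(-np.array(m["R"]).T@m["t"]).tolist())
    for nm,lo,hi in(("blue",(100,100,50),(130,255,255)),("yel",(22,120,120),(35,255,255)),("red",(0,130,80),(8,255,255)),("red2",(172,130,80),(180,255,255))):
        print(nm,blobs(mask(im,lo,hi),15))
E
```

```text
pics
top [[376.0, 0.0, 253.7], [0.0, 376.0, 189.6], [0.0, 0.0, 1.0]] [397.0, 23.0, 1187.0]
blue [([298.4, 217.3], [294, 214, 8, 8, 42]), ([181.5, 228.1], [179, 225, 6, 7, 29]), ([154.0, 232.5], [150, 228, 9, 10, 43]), ([488.4, 289.2], [450, 250, 62, 86, 3204]), ([32.6, 284.0], [10, 264, 44, 42, 967]), ([17.1, 310.5], [0, 294, 39, 34, 719]), ([496.9, 335.3], [485, 330, 26, 12, 78])]
yel [([505.9, 172.9], [499, 160, 13, 27, 283]), ([272.7, 191.4], [264, 184, 15, 16, 43])]
red [([193.8, 122.9], [190, 109, 8, 29, 186]), ([36.3, 170.7], [2, 140, 70, 63, 2636]), ([267.5, 207.7], [261, 201, 14, 14, 139])]
red2 []
scene [[372.6, 0.0, 259.1], [0.0, 372.6, 189.1], [0.0, 0.0, 1.0]] [963.0, 595.0, 714.0]
blue [([214.1, 66.7], [167, 46, 89, 56, 2217]), ([359.5, 233.5], [356, 227, 8, 17, 70]), ([390.6, 276.1], [388, 272, 6, 9, 49])]
yel [([131.9, 76.3], [121, 72, 23, 10, 184]), ([251.6, 192.6], [243, 187, 19, 12, 51])]
red [([271.7, 177.6], [265, 173, 15, 10, 121]), ([228.1, 322.0], [206, 303, 45, 38, 602])]
red2 []
```

View pics/top0.png

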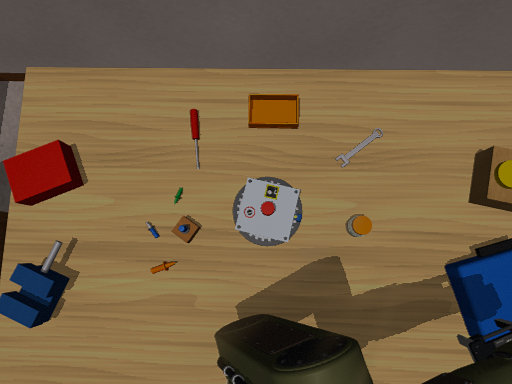

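View pics/scene0.png

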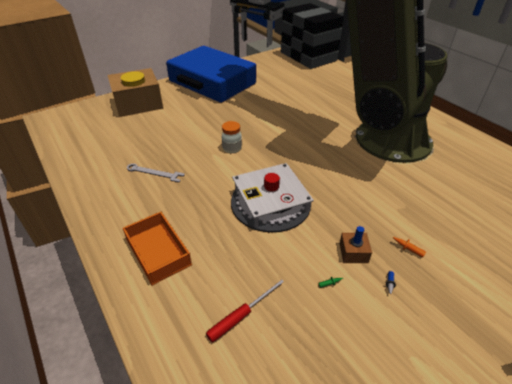

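The top view shows the fixture with knob at (267,208), window at (272,191), ringed hole at (250,212), the block pin at (182,228) and a smaller blue look-alike lying at (154,232). The jar is at (360,225). The scene view agrees.

```bash
python3 - <<'E'
from h import *
m=manip.camera_model("top");s=manip.camera_model("scene")
for n,u,v,z in(("knob",267.5,207.7,88),("win",272.7,191.4,55),("hole",249.5,212,55),("pin",181.8,228.3,80),("jar",361,225.5,85),("wr",360,148,5),("sd",198,165,10)): print(n,ray(m,u,v,z).round(1))
for n,u,v,z in(("knob",271.7,177.6,85),("win",251.6,192.6,55),("hole",287,198,55),("pin",359.5,233.5,68)): print("s",n,ray(s,u,v,z).round(1))
st=manip.read_state();print(st)
w=manip.camera_model("wrist");print(np.round(w["K"],1).tolist(),np.round(-np.array(w["R"]).T@w["t"]),np.round(w["R"],2).tolist())
E
```

```text
knob [516.2  11.1  88. ]
win [569.9  -4.3  55. ]
hole [505.8  64.9  55. ]
pin [451.7 262.5  80. ]
jar [ 469.4 -261.    85. ]
wr [ 723.3 -284.3    5. ]
sd [658.6 235.4  10. ]
s knob [514.5  11.7  85. ]
s win [571.6   3.1  55. ]
s hole [507.8  70.8  55. ]
s pin [451.4 266.9  68. ]
{'clock': 0.1, 'joints': array([-1.24361524e+00,  3.00384816e-01,  1.52148682e+00,  1.49869973e-06,
        1.32066317e+00, -6.66093567e-02]), 'qd': array([-0.00023141, -0.00199572, -0.00119071,  0.00020902, -0.00044031,
        0.00085632]), 'effort': array([ 6.03462704e-04, -5.32650483e+01, -3.53286517e+01,  7.09840260e-02,
        2.34751002e-02, -7.21337938e-05]), 'eef_pos': array([ 210.95730082, -507.71247321,  212.97352259]), 'eef_rot': array([-3.14065269e+00, -6.41581769e-05,  3.93790044e-01]), 'wrist_force': array([ 0.76700493, -0.04430881,  0.26079558]), 'moment': array([ 0.03900715, -0.02690717, -0.01259865]), 'finger_force': 0.0, 'finger_gap': 94.2140245177547}
[[325.9, 0.0, 254.1], [0.0, 325.9, 192.8], [0.0, 0.0, 1.0]] [ 280. -479.  385.] [[0.38, -0.92, -0.0], [-0.89, -0.37, 0.26], [-0.24, -0.1, -0.96]]
```

jog_arm:
  rows: [2,3.4,0,0,0,0,0,2,3.4,0,0,0,0,0,2,3.4,0,0,0,0,0,2,3.4,0,0,0,0,0,2,3.4,0,0,0,0,0,2,3.4,0,0,0,0,0,2,3.4,0,0,0,0,0,2,3.4,0,0,0,0,0,2,3.4,0,0,0,0,0,2,3.4,0,0,0,0,0,2,3.4,0,0,0,0,0,2,3.4,0,0,0,0,0,2,3.4,0,0,0,0,0,2,3.4,0,0,0,0,0,2,3.4,0,0,0,0,0,0.5,1,0,0,0,0,0,0,0,0,0,0,0,0,0,0,0,0,0,0,0]

```text
clock: 1.6
eef_pos: [515.7, 12.0, 213.0]
eef_rot: [-3.141, 0.001, 0.395]
wrist_force: [0.9, -0.2, 0.3]
finger_gap: 93.8
finger_force: 0.0
```

```bash
python3 - <<'E'
from h import *
st=manip.read_state();print(st["eef_pos"],st["eef_rot"],st["joints"].round(2))
m=manip.camera_model("wrist")
im,d=manip.camera("wrist"); cv2.imwrite("pics/w1.png",im);cv2.imwrite("pics/w1z.png",cv2.resize(im,(768,576)))
for nm,lo,hi in(("yel",(22,120,100),(35,255,255)),("red",(0,130,80),(8,255,255)),("red2",(172,130,80),(180,255,255))):
    print(nm,[(b,ray(m,*b[0],55).round(1).tolist()) for b in blobs(mask(im,lo,hi),60)])
E
```

```text
[515.66494971  11.97572686 212.99681277] [-3.14135263e+00  9.98335026e-04  3.94895687e-01] [-0.05  0.22  1.62 -0.    1.3   1.13]
yel [(([284.5, 133.4], [258, 107, 54, 55, 532]), [569.4, 1.6, 55.0])]
red [(([252.5, 186.0], [231, 165, 44, 43, 1154]), [507.0, 10.4, 55.0])]
red2 []
```

View pics/w1z.png

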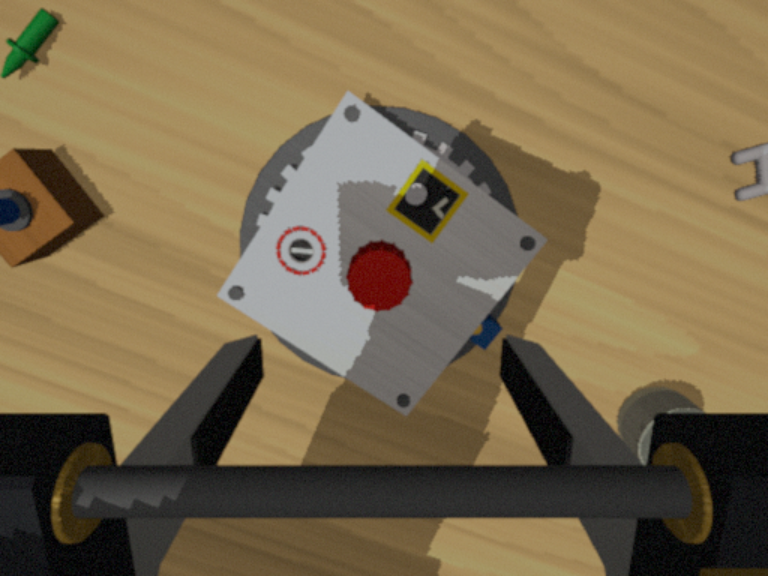

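```bash
cat >> h.py <<'E'
def rect(im,m,c,yaw,z,size=90,k=6):
    # rectified top view in the fixture frame: fixture +x up, +y left; k px per mm
    R=np.array([[np.cos(yaw),-np.sin(yaw)],[np.sin(yaw),np.cos(yaw)]])
    f=np.float32([[size,size],[size,-size],[-size,-size],[-size,size]])
    src=np.float32([proj(m,[*(R@p+c),z]) for p in f])
    n=2*size*k; return cv2.warpPerspective(im,cv2.getPerspectiveTransform(src,np.float32([[0,0],[n,0],[n,n],[0,n]])),(n,n),flags=cv2.INTER_CUBIC)
def fixture(im,m):
    y=mask(im,(22,120,80),(35,255,255)); cy=max(cv2.findContours(y,0,2)[0],key=cv2.contourArea); w=ray(m,*cv2.minAreaRect(cy)[0],55)
    r=mask(im,(0,110,70),(9,255,255))|mask(im,(170,110,70),(180,255,255)); cs=sorted(cv2.findContours(r,0,2)[0],key=cv2.contourArea)
    knob=ray(m,*cv2.minEnclosingCircle(cs[-1])[0],90)
    pw=proj(m,w); kx=cv2.minEnclosingCircle(cs[-1])
    d=np.linalg.norm(pw-kx[0]); pts=np.argwhere(r)[:,::-1].astype(float)
    dd=np.linalg.norm(pts-kx[0],axis=1); pts=pts[(dd>kx[1]+3)&(dd<1.8*d)]
    h=ray(m,*cv2.fitEllipse(pts.astype(np.float32))[0],55)
    return w,h,knob
E
python3 - <<'E'
from h import *
m=manip.camera_model("wrist"); im=cv2.imread("pics/w1.png")
w,h,k=fixture(im,m); print(w,h,k)
a=np.radians(112.5); u=55*np.array([np.cos(a),np.sin(a)])
# yaw from window->hole vector; centre from mean
v=u-[55,0]; q=(h-w)[:2]; yaw=np.arctan2(q[1],q[0])-np.arctan2(v[1],v[0])
R=np.array([[np.cos(yaw),-np.sin(yaw)],[np.sin(yaw),np.cos(yaw)]])
c=((w+h)[:2]-R@(u+[55,0]))/2
print("yaw",yaw,"c",c,np.linalg.norm(q)-np.linalg.norm(v))
o=rect(im,m,c,yaw,48.5,size=75,k=5)[:400,:600]; cv2.imwrite("pics/r1.png",cv2.resize(o,None,fx=1.3,fy=1.3))
E
```

```text
[568.69472763   0.76106915  55.        ] [505.17877966  67.07264845  55.        ] [516.00997654  13.38756333  90.        ]
yaw -0.21787963867111015 c [514.8699934   12.78041159] 0.3615488390608732
```

View pics/r1.png

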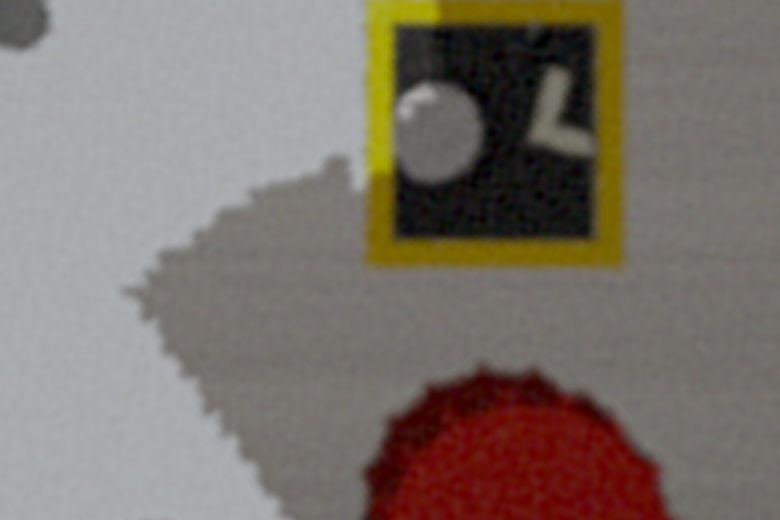

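The window shows a drum hole at +0.14 rad and the left part of a 4 at about -0.25 rad, with the stroke of the 1 seen through the pin hole. The drum is therefore at about 2.106, and needs about +1.036 rad.

jog_arm:
  rows: [0,0.1,-3.6,0,0,0,0,0,0,-3.6,0,0,0,0,0,0,-3.6,0,0,0,0,0,0,-3.0,0,0,0,0,0,0,-0.8,0,0,0,0,0,0,0,0,0,0,0,0,0,0,0,0,0,1,0,0,0,0,0,0,1,0,0,0,0,0,0,1,0,0,0,0,0,0,1,0,0,0,0,0,0,1,0,0,0,0,0,0,1,0,0,0,0,0,0,1,0,0,0,0,0,0,1]
  newtons: 20

```text
clock: 2.82
eef_pos: [516.0, 13.2, 67.5]
eef_rot: [3.142, -0.0, 0.394]
wrist_force: [-1.1, 0.5, -0.9]
finger_gap: 43.7
finger_force: 0.0
```

jog_arm:
  rows: [0,0,0,0,0,0,1,0,0,0,0,0,0,1,0,0,0,0,0,0,1,0,0,0,0,0,0,1]

```text
clock: 3.15
eef_pos: [515.8, 13.7, 67.4]
eef_rot: [-3.141, 0.0, 0.394]
wrist_force: [-2.0, 4.4, 1.6]
finger_gap: 39.9
finger_force: 20.0
```

jog_arm:
  rows: [0,0,0,0,0,0.115,1,0,0,0,0,0,0.115,1,0,0,0,0,0,0.115,1,0,0,0,0,0,0.115,1,0,0,0,0,0,0.115,1,0,0,0,0,0,0.115,1,0,0,0,0,0,0.115,1,0,0,0,0,0,0.115,1,0,0,0,0,0,0.115,1,0,0,0,0,0,0,1,0,0,0,0,0,0,1,0,0,0,0,0,0,1]

```text
clock: 4.15
eef_pos: [516.8, 12.9, 67.5]
eef_rot: [3.14, 0.0, 1.429]
wrist_force: [7.5, -1.2, -4.0]
finger_gap: 39.3
finger_force: 20.0
```

```bash
python3 - <<'E'
from h import *
m=manip.camera_model("wrist"); im,_=manip.camera("wrist"); cv2.imwrite("pics/w2.png",im)
print(manip.camera_model("wrist")["t"])
w2=np.array([515.3,13]); yaw=-.218
print(proj(m,[569,1,55]),proj(m,[505.2,67,55]))
t,_=manip.camera("top"); cv2.imwrite("pics/t2.png",t)
E
```

```text
[-507.84067996   93.05897122  272.6116563 ]
[344.77362269 239.56297818] [223.74514517 147.26569788]
```

View pics/w2.png

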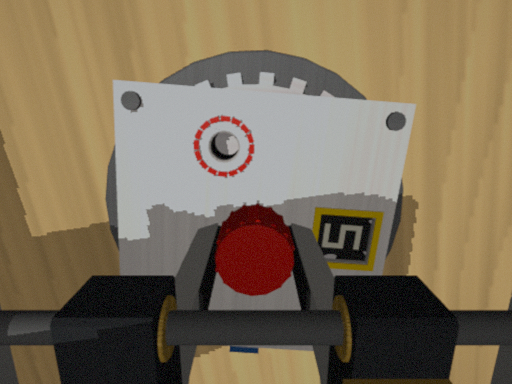

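```bash
python3 - <<'E'
from h import *
m=manip.camera_model("wrist"); im=cv2.imread("pics/w2.png")
w,h,k=fixture(im,m); print(w,h,k)
a=np.radians(112.5); u=55*np.array([np.cos(a),np.sin(a)]); v=u-[55,0]; q=(h-w)[:2]
yaw=np.arctan2(q[1],q[0])-np.arctan2(v[1],v[0]); R=np.array([[np.cos(yaw),-np.sin(yaw)],[np.sin(yaw),np.cos(yaw)]])
c=((w+h)[:2]-R@(u+[55,0]))/2; print(yaw,c,np.linalg.norm(q)-np.linalg.norm(v))
o=rect(im,m,c,yaw,48.5,75,5); g=cv2.cvtColor(o,cv2.COLOR_BGR2GRAY); S=5
def px(x,y): return int(375-S*y),int(375-S*x)
x0,y0=px(67,8); x1,y1=px(44,-8); 
b=(g[y0:y1,x0:x1]>100).astype(np.uint8)*255
for cc,s in blobs(b,100): 
    x=(375-(cc[1]+y0))/S; y=(375-(cc[0]+x0))/S; print(x,y,np.arctan2(y,x), s, "ybox",(375-x0-s[0])/S,(375-x0-s[0]-s[2])/S)
for x,y in((55,0),tuple(u)): cv2.drawMarker(o,px(x,y),(0,255,0),0,12)
for n in(-1,1,5):
  A=n*np.pi/8; cv2.circle(o,px(55*np.cos(A),55*np.sin(A)),40,(0,255,0),1)
cv2.imwrite("pics/r2.png",o[20:470,20:620])
E
```

```text
[569.92739432   1.15308659  55.        ] [505.22949733  67.74833307  55.        ] [515.72487904  18.58862122  90.        ]
-0.2107997808397637 [515.66188041  13.15856412] 1.3863083167765353
55.86 -0.5200000000000046 -0.009308717869560557 [8, 5, 72, 110, 3383] ybox 6.4 -8.0
```

View pics/r2.png

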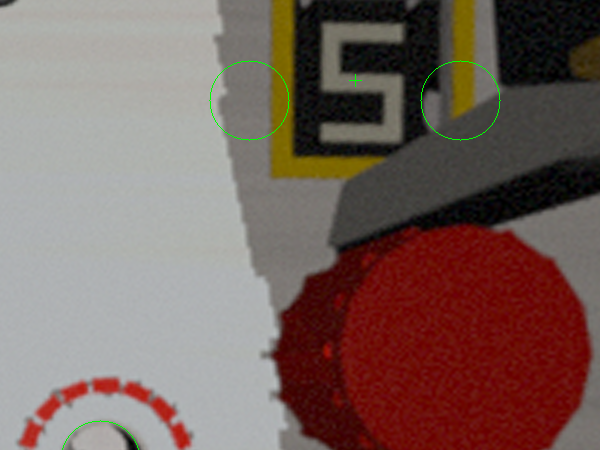

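The 5 stands in the window, about 0.02 rad clockwise of centre. I'll add a small nudge, release, and go over to the pin block.

jog_arm:
  rows: [0,0,0,0,0,0.018,1,0,0,0,0,0,0,1,0,0,0,0,0,0,0,0,0,0,0,0,0,0,0,0,0,0,0,0,0,0,0,0,0,0,0,0,0,0,3.5,0,0,0,0,0,0,3.5,0,0,0,0,0,0,3.5,0,0,0,0,0,0,3.5,0,0,0,0,-0.95,3.55,0,0,0,0,0,-0.95,3.55,0,0,0,0,0,-0.95,3.55,0,0,0,0,0,-0.95,3.55,0,0,0,0,0,-0.95,3.55,0,0,0,0,0,-0.95,3.55,0,0,0,0,0,-0.9,3.5,0,0,0,0,0,0,0,0,0,0,0,0,0,0,0,0,0,0,0]

```text
clock: 5.83
eef_pos: [449.4, 262.3, 207.3]
eef_rot: [-3.141, 0.0, 1.45]
wrist_force: [0.1, -0.6, 0.2]
finger_gap: 93.7
finger_force: 0.0
```

```bash
python3 - <<'E'
from h import *
st=manip.read_state();print(st["eef_pos"],st["eef_rot"])
m=manip.camera_model("wrist"); im,d=manip.camera("wrist"); cv2.imwrite("pics/w3.png",im)
for b in blobs(mask(im,(100,100,40),(130,255,255)),60): print(b,ray(m,*b[0],88).round(1),d[int(b[0][1]),int(b[0][0])])
E
```

```text
[449.38196314 262.28468476 207.29820676] [-3.14133486e+00  2.31515011e-04  1.44972535e+00]
([234.9, 77.4], [221, 62, 29, 31, 386]) [443.  360.8  88. ] 341.0421
([257.8, 181.3], [249, 168, 19, 27, 405]) [451.5 269.   88. ] 298.4002
```

View pics/w3.png

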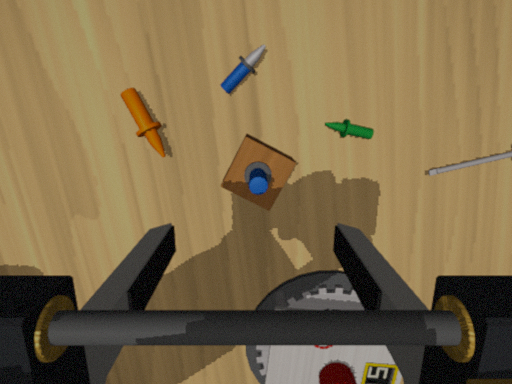

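The pin stands in the block with its top disc near (259,187) and the block's top centred near (259,173). The smaller blue one is at (243,70) and the driver tip is far to the right.

```bash
python3 - <<'E'
from h import *
m=manip.camera_model("wrist"); im=cv2.imread("pics/w3.png"); hsv=cv2.cvtColor(im,cv2.COLOR_BGR2HSV)
c=im[160:200:2,258]; print(c.tolist())
for thr in(130,150,170):
    b=mask(im,(100,100,thr),(130,255,255)); b[:150]=0
    for x in blobs(b,40): print(thr,x,ray(m,*x[0],88).round(1))
br=mask(im,(5,90,40),(14,255,255)); br[:120]=0; br[220:]=0; br[:,:215]=0; br[:,300:]=0
cn=max(cv2.findContours(br,0,2)[0],key=cv2.contourArea); r=cv2.minAreaRect(cn); print(r,ray(m,*r[0],40))
p=np.array([[247,136],[297,162],[270,209],[222,185]]).mean(0); print(ray(m,*p,40), ray(m,258,176,44))
E
```

```text
[[39, 90, 137], [72, 76, 77], [80, 82, 78], [86, 86, 86], [66, 48, 34], [63, 28, 22], [62, 30, 1], [66, 30, 15], [92, 45, 11], [159, 95, 44], [156, 92, 36], [156, 92, 37], [154, 87, 34], [149, 81, 22], [150, 82, 30], [149, 84, 30], [147, 79, 23], [77, 50, 50], [21, 53, 87], [21, 54, 85]]
130 ([257.9, 184.8], [250, 177, 17, 16, 227]) [451.7 264.6  88. ]
150 ([257.1, 183.8], [250, 178, 16, 15, 156]) [451.1 265.6  88. ]
((256.9135437011719, 194.28109741210938), (33.08466339111328, 19.703752517700195), 17.10272979736328) [448.49945188 242.38214924  40.        ]
[453.51972977 265.3849549   40.        ] [452.13707191 263.15970207  44.        ]
```

jog_arm:
  rows: [0.25,0.2,-3.5,0,0,0,0.4,0,0,-3.5,0,0,0,0.4,0,0,-3.5,0,0,0,0.4,0,0,-2.5,0,0,0,0.4,0,0,-1.5,0,0,0,0.4,0,0,-0.5,0,0,0,0.4,0,0,0,0,0,0,1,0,0,0,0,0,0,1,0,0,0,0,0,0,1,0,0,0,0,0,0,1,0,0,0,0,0,0,1,0,0,0,0,0,0,1,0,0,0,0,0,0,1,0,0,0,0,0,0,1,0,0,0,0,0,0,1,0,0,0,0,0,0,1,0,0,0,0,0,0,1]
  newtons: 45

```text
clock: 7.3
eef_pos: [452.7, 263.2, 57.9]
eef_rot: [3.141, -0.0, 1.447]
wrist_force: [-1.0, -0.8, 5.9]
finger_gap: 17.6
finger_force: 45.0
```

jog_arm:
  rows: [0,0,1,0,0,0,1,0,0,2,0,0,0,1,0,0,3,0,0,0,1,0,0,3,0,0,0,1,0.88,-3.27,0,0,0,0,1,0.88,-3.27,0,0,0,0,1,0.88,-3.27,0,0,0,0,1,0.88,-3.27,0,0,0,0,1,0.88,-3.27,0,0,0,0,1,0.88,-3.24,0,0,0,0,1,0,0,0,0,0,0,1,0,0,0,0,0,0,1,0,0,0,0,0,0,1]

```text
clock: 8.38
eef_pos: [505.1, 67.6, 147.6]
eef_rot: [-3.141, -0.0, 1.447]
wrist_force: [-0.1, -0.4, -0.6]
finger_gap: 17.2
finger_force: 45.0
```

```bash
python3 - <<'E'
from h import *
st=manip.read_state();print(st["eef_pos"],st["eef_rot"],st["finger_gap"],st["wrist_force"])
m=manip.camera_model("wrist"); im,d=manip.camera("wrist"); cv2.imwrite("pics/w4.png",im)
zt=st["eef_pos"][2]+31
for b in blobs(mask(im,(100,100,40),(130,255,255)),60): print(b,ray(m,*b[0],zt).round(1))
w,h,k=fixture(im,m); print(w,h,k)
E
```

```text
[505.10598178  67.58535629 147.6480174 ] [-3.14133332e+00 -1.48802784e-04  1.44653638e+00] 17.23512824114495 [-0.08915275 -0.37196921 -0.55660094]
([254.0, 249.2], [236, 217, 37, 63, 1846]) [504.3  77.4 178.6]
[569.20589289   2.23553897  55.        ] [505.27337702  67.60280424  55.        ] [504.2617466    5.12270522  90.        ]
```

View pics/w4.png

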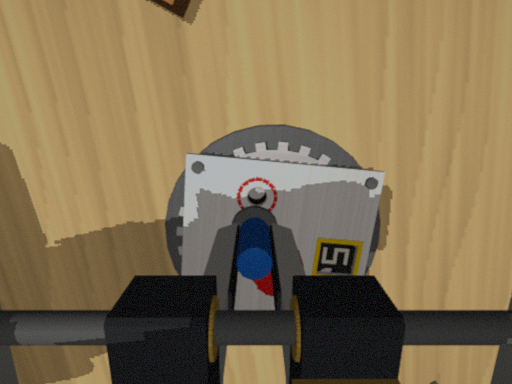

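The held pin's top disc is near (254.5,262); the ring stands at (257,195) with the hole clear beneath it.

```bash
python3 - <<'E'
from h import *
m=manip.camera_model("wrist"); im=cv2.imread("pics/w4.png")
for thr in(130,150):
  for b in blobs(mask(im,(100,100,thr),(130,255,255)),60): print(b,ray(m,*b[0],177.7).round(1))
for v in(262,263): print(ray(m,254.5,v,177.7))
print(m["t"], manip.read_state()["moment"])
E
```

```text
[503.55921675  70.77738721 177.7       ]
[503.49440495  70.25401592 177.7       ]
[-490.78341122  113.87898477  362.37810674] [-0.01674218 -0.07054079 -0.03059748]
```

```bash
python3 - <<'E'
from h import *
m=manip.camera_model("wrist"); im=cv2.imread("pics/w4.png")
T=np.array([505.1,67.6,147.6])
print("row: bgr at col 255"); 
for v in list(range(200,222))+list(range(240,250))+list(range(274,284)): print(v,im[v,255].tolist(),end=" ")
print()
for o in range(0,5): print(o,"collar far",proj(m,T+[0,o+14.5,-13.9]).round(1),"top near",proj(m,T+[0,o-9,30.1]).round(1),"top far",proj(m,T+[0,o+9,30.1]).round(1), proj(m,T+[9,o,30.1]).round(1),proj(m,T+[-9,o,30.1]).round(1))
E
```

```text
row: bgr at col 255
200 [20, 13, 17] 201 [11, 13, 9] 202 [0, 0, 0] 203 [18, 20, 18] 204 [50, 54, 52] 205 [48, 50, 51] 206 [34, 35, 36] 207 [37, 37, 40] 208 [47, 48, 50] 209 [50, 47, 48] 210 [53, 53, 51] 211 [55, 54, 55] 212 [44, 51, 48] 213 [54, 53, 56] 214 [57, 56, 55] 215 [48, 48, 50] 216 [51, 53, 54] 217 [56, 36, 28] 218 [64, 37, 22] 219 [58, 19, 12] 220 [61, 34, 14] 221 [65, 30, 12] 240 [60, 28, 5] 241 [63, 31, 11] 242 [63, 33, 19] 243 [58, 25, 0] 244 [61, 31, 12] 245 [59, 27, 5] 246 [61, 29, 10] 247 [73, 38, 6] 248 [105, 61, 35] 249 [110, 62, 29] 274 [98, 51, 11] 275 [97, 44, 0] 276 [99, 51, 14] 277 [98, 47, 3] 278 [103, 55, 22] 279 [77, 39, 64] 280 [31, 20, 100] 281 [11, 20, 110] 282 [16, 22, 107] 283 [52, 55, 111] 
0 collar far [254.6 210.3] top near [260.7 284.1] top far [256.2 250.6] [277.1 265.5] [240.  269.7]
1 collar far [254.4 208.7] top near [260.5 282.3] top far [256.  248.6] [276.9 263.6] [239.7 267.8]
2 collar far [254.2 207.2] top near [260.2 280.5] top far [255.7 246.7] [276.7 261.8] [239.4 265.9]
3 collar far [254.  205.6] top near [260.  278.7] top far [255.4 244.8] [276.4 259.9] [239.1 264.1]
4 collar far [253.8 204. ] top near [259.7 276.8] top far [255.2 242.8] [276.2 258. ] [238.8 262.2]
```

jog_arm:
  rows: [0,-0.2,-2,0,0,0,1,0,0,-1.5,0,0,0,1,0,0,-0.5,0,0,0,1,0,0,-0.3,0,0,0,1,0,0,-0.3,0,0,0,1,0,0,-0.3,0,0,0,1,0,0,0,0,0,0,1]

```text
clock: 9.02
eef_pos: [505.4, 65.5, 98.5]
eef_rot: [3.141, -0.0, 1.447]
wrist_force: [0.1, -0.3, -1.8]
finger_gap: 17.0
finger_force: 45.0
```

jog_arm:
  rows: [0,0,-0.2,0,0,0,1,0,0,-0.2,0,0,0,1,0,0,-0.2,0,0,0,1,0,0,-0.2,0,0,0,1,0,0,0,0,0,0,1]

```text
clock: 9.43
eef_pos: [505.2, 65.2, 90.0]
eef_rot: [-3.141, 0.0, 1.447]
wrist_force: [0.8, 0.5, -1.7]
finger_gap: 17.2
finger_force: 45.0
```

jog_arm:
  rows: [0,0,-0.2,0,0,0,1,0,0,-0.2,0,0,0,1,0,0,-0.2,0,0,0,1,0,0,0,0,0,0,1]

```text
clock: 9.77
eef_pos: [505.8, 65.2, 84.3]
eef_rot: [3.14, -0.0, 1.447]
wrist_force: [5.1, 1.3, -4.0]
finger_gap: 17.2
finger_force: 45.0
```

jog_arm:
  rows: [0.06,0.02,0,0,0,0,1,0,0,-0.2,0,0,0,1,0,0,-0.2,0,0,0,1,0,0,0,0,0,0,1]

```text
clock: 10.1
eef_pos: [506.1, 65.4, 80.2]
eef_rot: [3.141, -0.0, 1.447]
wrist_force: [4.2, 0.8, -2.4]
finger_gap: 17.3
finger_force: 45.0
```

jog_arm:
  rows: [0.05,0.01,0,0,0,0,1,0,0,-0.2,0,0,0,1,0,0,-0.2,0,0,0,1,0,0,-0.15,0,0,0,1,0,0,0,0,0,0,1]

```text
clock: 10.52
eef_pos: [506.2, 65.5, 74.6]
eef_rot: [-3.141, 0.0, 1.447]
wrist_force: [0.4, 0.8, -1.2]
finger_gap: 17.4
finger_force: 45.0
```

Expected home is at TCP z of about 73; press on until the force rises.

jog_arm:
  rows: [0,0,-0.1,0,0,0,1,0,0,-0.1,0,0,0,1,0,0,-0.1,0,0,0,1,0,0,0,0,0,0,1]

```text
clock: 10.85
eef_pos: [506.4, 65.5, 72.9]
eef_rot: [-3.142, 0.0, 1.447]
wrist_force: [-7.1, -0.6, 13.4]
finger_gap: 17.6
finger_force: 45.0
```

jog_arm:
  rows: [0,0,0.05,0,0,0,1,0,0,0,0,0,0,0.5,0,0,0,0,0,0,0.5,0,0,0,0,0,0,0.5,0,0,0,0,0,0,0.5,0,0,0,0,0,0,0.5,0,0,0,0,0,0,0.5,0,0,1,0,0,0,0.5,0,0,3,0,0,0,0.5,0,0,3.5,0,0,0,0.5,0,0,3.5,0,0,0,0.5,0,-2.5,0,0,0,0,0.5,0,-2.5,0,0,0,0,0.5,0,0,0,0,0,0,0.5,0,0,0,0,0,0,0.5]

```text
clock: 12.1
eef_pos: [506.4, 14.8, 183.2]
eef_rot: [3.141, -0.0, 1.445]
wrist_force: [1.2, -0.3, 0.3]
finger_gap: 47.2
finger_force: 0.0
```

```bash
python3 - <<'E'
from h import *
m=manip.camera_model("wrist"); im,d=manip.camera("wrist"); cv2.imwrite("pics/w5.png",im)
for b in blobs(mask(im,(100,100,40),(130,255,255)),60): print(b,ray(m,*b[0],103).round(1))
for z,r in((103,0),(59,14.5)): print(z,proj(m,[505.3,67.4,z]),proj(m,[505.3,67.4+r,z]))
E
```

```text
([246.1, 134.5], [235, 122, 23, 25, 458]) [505.1  68.4 103. ]
([254.9, 270.1], [246, 265, 20, 11, 173]) [497.4 -46.5 103. ]
103 [246.56499482 135.72422513] [246.56499482 135.72422513]
59 [247.62606079 131.06812693] [245.478474   114.55257568]
```

View pics/w5.png

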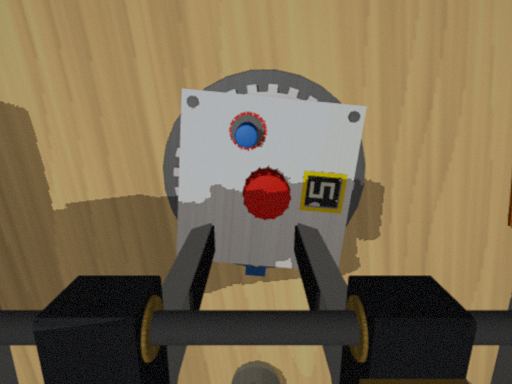

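The pin stands upright in the ring with its collar on the plate: its top is at (246,136), exactly where expected. The 5 is centred in the window at (324,192).

```bash
python3 -c "
from cell import manip
print(manip.sign_off())"
```

```text
the job is handed in; nothing more can be done
None
```

I turned the sprocket to station 5 and handed the job in at about 12 s. The taper pin is fully home in the red-ringed hole and released, and the arm never went near the jar, wrench or screwdriver; the hand-in gave no verdict back.

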